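# Set the tube length stop into its index notch

## Task

The stop on this tube length gauge was left clamped short of its preset notch. Slacken the wing nut on the carriage, working between the posts and the scale that stand close round it, slide the carriage towards the end block until its sprung index pin drops into the notch hidden underneath, then do the wing nut up fully tight again and let go. Leave the hand tools and the loose pressure dial lying around it where they are.

Things in the scene. Friction and masses are not known exactly. Their poses are not given: they have to be found in the camera images.
- length_gauge: Fixed tube length gauge: dark base plate 316 x 136 mm with an aluminium rail along it. Origin on the table under its middle; y axis along the rail towards the end block (dark block across the rail, 134 to 150 mm along +y), x to the back, z up. Rail centre line at x = -15 mm; upright steel scale 64 mm high along it at x = 27 to 33 mm, V trough behind.
- stop_carriage (a joint): Carriage position along the rail, m; grows towards the end block, 0 to 0.185. Block 60 x 130 mm, top 48 mm over the table. Measured from the nut axis: pin housing (25 mm dia.) 48 mm to -y; stop post (16 mm thick along y, 40 mm wide, top 86 mm over the table) 45 mm to +y, with an arm to the back. Slides with 3 to 5 N when free; clamped, it resists over 20 N.
- nut_grip (a point): Centre of the steel wing nut, on its upright axis, half-way up its wings, 79 mm over the table. x axis of this point: along the wings. Wings 56 mm from tip to tip, 9 mm thick, 68 to 90 mm over the table. Room round the axis: 35 mm to the pin housing, 37 mm to the stop post, 42 mm to the scale; open to the front (-x of the gauge).
- wing_nut (a joint): Wing nut angle, rad, right-hand thread: 0 is fully tight, against a firm stop; grows as the nut is slackened (counter-clockwise from above), 6.6 at most. Turns with about 0.12 N m and stays where it is left. The clamping force falls steadily; the carriage is free from about 2.5 rad. The nut stays on its stud and does not rise.
- index_pin (a joint): How far the sprung index pin has dropped, m: about 0 while it rides on the preset strip, 0.006 in the notch, where it stops the carriage (play about 1.5 mm either way). Its spring pushes it down by itself with 4 to 6 N. The notch is hidden under the carriage, 25 to 110 mm ahead of the pin towards the end block.
- pin_knob (a point): Middle of the black mushroom knob (25 mm in diameter, 16 mm high) on top of the index pin, 79 mm above the table while the pin rides on the strip; it comes down 6 mm with the pin.
- tube_cutter: Small blue tube cutter, 70 x 27 x 20 mm, lying in front of the gauge; bystander. Origin under its middle.
- big_spanner: Steel combination spanner, 190 x 33 x 9 mm, lying in front of the gauge; bystander. Origin under its middle.
- screwdriver: Screwdriver with a red handle, 200 x 26 x 28 mm, lying behind the gauge; bystander. Origin under its middle.
- loose_gauge: Loose pressure dial on its back, 76 x 44 x 31 mm, by the length gauge's right-hand (-y) end; bystander. Origin under its middle.

How it is judged (in metres and radians):
On the way, in this order (a step that is already met when the one before it is completed fails the run):
1. the wing nut is slackened by more than 1.2 rad from tight (value of joint wing_nut above 1.2 rad), for 0.1 s.
2. the index pin has dropped more than 4 mm, into the notch (value of joint index_pin above 0.004 m), for 0.2 s.
At the end, for the whole second after the job is handed in: The index pin is down in the notch (dropped more than 4 mm), the wing nut is tight (less than 0.4 rad from its stop) and carriage and nut are at rest; none of the four bystanders has been shifted more than 25 mm (value of joint index_pin above 0.004 m and value of joint wing_nut below 0.4 rad and velocity of joint stop_carriage between -0.005 and 0.005 m/s and velocity of joint wing_nut between -0.05 and 0.05 rad/s); the robot touches nothing.
It fails at once if a bystander (tube cutter, spanner, screwdriver or pressure dial) is shifted more than 25 mm (distance of any of tube_cutter, big_spanner, screwdriver, loose_gauge from where it was at the start of the episode above 0.025 m).
It also fails if it takes over 56 s, if anything falls off the work surface, if the arm or the gripper's body presses on something with over 40 N, if the wrist force passes 120 N, or if a joint passes its speed limit or range.

## Robot

A 6-joint arm with a two-finger parallel gripper is mounted at the origin on a cart in front of the work surface, level with it; the furniture and walls round the work are solid. World frame = base frame: x ahead of the robot, y to its left, z up, the work surface at z = 0. Lengths are in m, angles in degrees, forces in N, time in s.
With the tool pointing down it reaches from about 0.375 to 0.9 m from the base axis. Payload 3.1 kg.
Tool frame: the origin (TCP) lies at the very end of the fingers, on their centre line; the grasp point (between the pads) lies 19 mm behind it; z points along the fingers, y is the line along which they close (so a half turn about z gives the same grasp; the last joint's range is limited). The gripper opens to 87 mm and grips with 3 to 60 N. Pads are 19 mm wide; open, the fingers measure 117 mm over their backs; the gripper's body (75 mm by 190 mm) begins 51 mm behind the grasp point.
Start: joints at [64.085, 30.224, 82.088, -0, 67.689, -10.227], TCP at [0.169, 0.602, 0.223] pointing down, gripper open.
Joint ranges: [-176.69, 176.69], [-43.24, 126.21], [12.49, 139.97], [-82, 262], [0, 151.66], [-163.58, 163.58]. Speed limits (degrees/s): [159.86, 159.86, 180, 180, 180, 180].

## Interface

Orientations are given as a 3x3 rotation matrix whose columns are the frame's x, y, z axes.
In Python, from rig import readout, cams, bot gives the robot as it stands.
- The arm moves only by the shell command python3 -m inch 'ROWS'. ROWS is JSON, a list of rows, each a list of 5 numbers: the shift along the world's x, y, z in cm, then the turn about the world's z in degrees, then the finger opening in cm, from 0 to 8.7. In form: [[dx, dy, dz, twist, fingers], ...]. A call has 1 to 10 rows; each row is the pose to reach, as a shift and turn from the pose commanded when the call began; what a row does not reach only later rows make up. A row lasts 1/12 s, in which the tool goes at most 41.7 mm and 7.16 degrees, less where a joint would pass 70% of its speed; a pose out of reach is approached as far as the arm can. A call with a gripper value outside its range is refused whole. The fingers move at their own pace and stop on an object; the grip force is fixed at half the most. Time passes only in rows, so rows that repeat a pose let the fingers close. It gives the time, the measured TCP pose, the force, the opening and the grip force at its end, in the units of the state.
- readout.read_state(): the state, without advancing time (a new reading comes with each control period).
- cams.capture(name): name is "side" or "top" or "wrist"; returns a dict with "image" (400x640x3 uint8, blue, green, red), "intrinsics" (3x3 intrinsics, pixels), "k1" (the pictures are not rectified: a ray, as slopes to the right and down, at radius r is drawn at 1 + k1 r^2 times it, then the intrinsics apply), "xyz" and "rotation" of the camera in the world; the wrist camera has in their place "tool_from_camera" (4x4, takes a point from camera to tool coordinates, whose origin is the TCP and whose axes are the flange's). Camera axes: x right, y down, z forward; pixel columns grow to the right and rows downward; lengths in m; the calibration is good to about 2 mm. A picture is of the moment at which its call begins: read the wrist's pose just before it. There is no depth.
- bot.hand_in(): hands the job in; it is judged then, once.
The state is a dict: "time_s": time; "joint_positions": joint angles; "qvel": joint speeds; "tau": joint torques, N m; "position": TCP position; "tcp_rot": TCP orientation; "force": force on the tool from outside, world axes, zero at the start; "moment": the same for the moment, N m; "opening": opening from 0.0 (shut) to 1.0 (fully open); "grasp_force": force on a finger pad.
Only numpy, scipy, OpenCV 4.12 (cv2) and the standard library are available. Lean on these libraries where they do the work, as an engineer would, in place of code of your own. Each camera call takes 0.05 s, during which the arm holds its last target. There are 200 camera calls.

## Working session

There is one attempt and no reset: what is moved stays moved. The work goes in short steps, Python scripts to look and compute and a shell command to move; the robot and the scene stay as the last step left them, time stands still between calls to the robot, and variables do not carry over. Pictures are saved under pics/ and viewed, at most 10 in all, crops included, and the job is handed in when it is done.

```bash
ls; mkdir -p pics; python3 - <<'E'
from rig import readout,cams
import cv2,numpy as np
s=readout.read_state();print(s['time_s'],s['position'],s['tcp_rot'],s['opening'])
for n in ['top','side','wrist']:
    c=cams.capture(n);cv2.imwrite(f'pics/{n}0.png',c['image'])
    print(n,{k:np.round(v,4).tolist() for k,v in c.items() if k!='image'})
E
```

```text
pics
0.0 [0.16859555 0.60104907 0.22155966] [[-9.62768908e-01  2.70323996e-01 -9.83506392e-04]
 [ 2.70325474e-01  9.62766948e-01 -1.98557719e-03]
 [ 4.10138287e-04 -2.17751881e-03 -9.99997545e-01]] 0.9980003134917573
top {'intrinsics': [[369.1065, 0.0, 322.556], [0.0, 369.1065, 203.8798], [0.0, 0.0, 1.0]], 'k1': -0.0738, 'xyz': [0.3948, -0.226, 0.9346], 'rotation': [[-0.0538, -0.9781, 0.201], [-0.9985, 0.0529, -0.0103], [-0.0006, -0.2013, -0.9795]]}
side {'intrinsics': [[445.5886, 0.0, 323.7389], [0.0, 445.5886, 197.3877], [0.0, 0.0, 1.0]], 'k1': 0.0338, 'xyz': [0.1653, 0.4153, 0.7913], 'rotation': [[-0.8476, -0.3658, 0.3843], [-0.5303, 0.5597, -0.6369], [0.0178, -0.7436, -0.6684]]}
wrist {'intrinsics': [[285.0198, 0.0, 318.0012], [0.0, 285.0198, 199.5988], [0.0, 0.0, 1.0]], 'k1': -0.0045, 'tool_from_camera': [[0.0002, -0.9677, -0.2519, 0.0678], [1.0, 0.0001, 0.0004, -0.0002], [-0.0004, -0.2519, 0.9677, -0.1621], [0.0, 0.0, 0.0, 1.0]]}
```

View pics/top0.png

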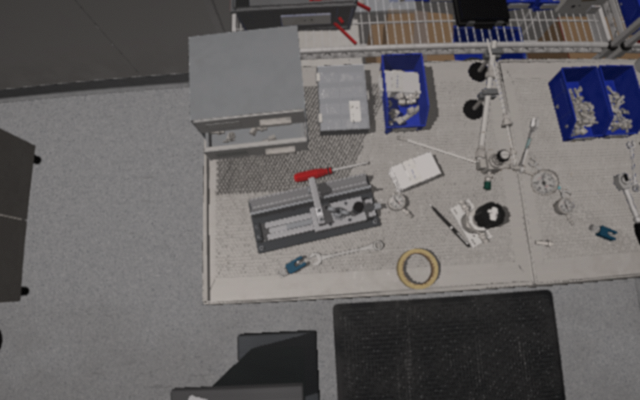

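View pics/side0.png

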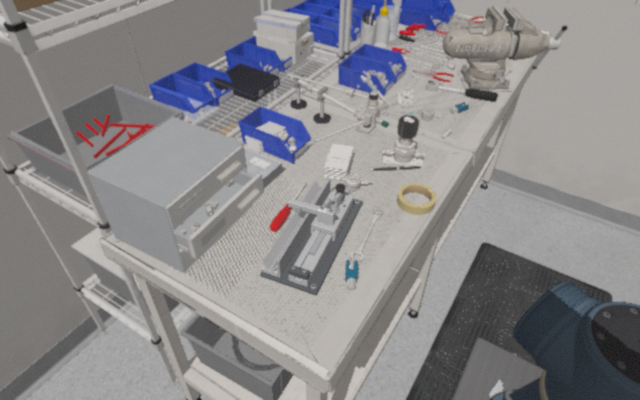

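The length gauge is at about (315,213) in top and (315,240) in side, with the end block at the left in top. I'll enlarge both.

```bash
python3 - <<'E'
import cv2,numpy as np
a=cv2.imread('pics/top0.png')[165:260,235:415]
b=cv2.imread('pics/side0.png')[170:300,250:390]
cv2.imwrite('pics/t1.png',cv2.resize(a,(792,418),interpolation=cv2.INTER_CUBIC))  #4.4
cv2.imwrite('pics/s1.png',cv2.resize(b,(630,585),interpolation=cv2.INTER_CUBIC))  #4.5
E
```

```text
(no output)
```

View pics/t1.png

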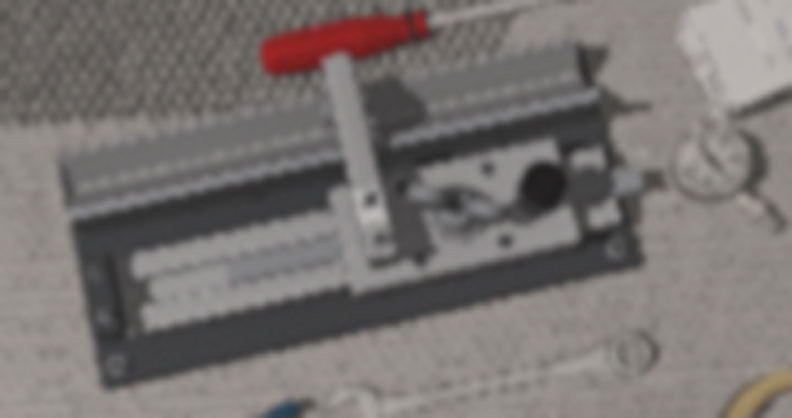

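View pics/s1.png

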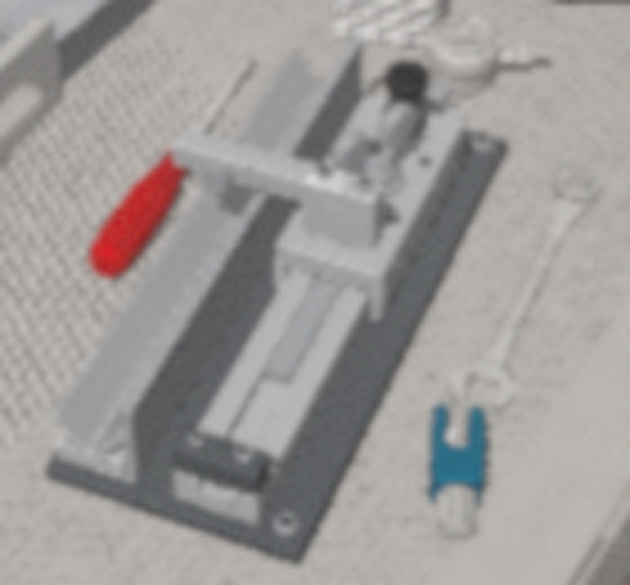

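Top crop: knob (545,185), nut stud about (453,203) with wings pointing roughly at the knob and the front left, plate front corners (105,387) and (640,262). Side crop: knob (408,82), front corners (298,560) and (507,147).

```bash
cat > h.py <<'E'
import numpy as np,cv2
from rig import cams,readout
def ray(c,uv,s=None):
    d=np.array([c['k1'],0,0,0,0.])
    p=cv2.undistortPoints(np.array([[uv]],float),np.array(c['intrinsics']),d)[0,0]
    if 'rotation' in c: R,o=np.array(c['rotation']),np.array(c['xyz'])
    else:
        T=np.eye(4);T[:3,:3]=s['tcp_rot'];T[:3,3]=s['position'];T=T@np.array(c['tool_from_camera']);R,o=T[:3,:3],T[:3,3]
    return o,R@np.array([p[0],p[1],1])
def onz(c,uv,z,s=None):
    o,d=ray(c,uv,s);return np.round(o+d*(z-o[2])/d[2],4)
E
python3 - <<'E'
from h import *
t=cams.capture('top');s=cams.capture('side')
T=lambda u,v,z:onz(t,(235+u/4.4,165+v/4.4),z)
S=lambda u,v,z:onz(s,(250+u/4.5,170+v/4.5),z)
print('knob',T(545,185,.082),S(408,82,.082))
print('nut',T(453,203,.079))
L,R=T(105,387,.012),T(640,262,.012);print('FL,FR',L,R,S(298,560,.012),S(507,147,.012))
d=(L-R)[:2];print('yaw of +y',np.degrees(np.arctan2(d[1],d[0])),np.hypot(*d))
E
```

```text
knob [ 0.5576 -0.3199  0.082 ] [ 0.5563 -0.3116  0.082 ]
nut [ 0.551  -0.2703  0.079 ]
FL,FR [ 0.468  -0.0704  0.012 ] [ 0.523  -0.3789  0.012 ] [ 0.4647 -0.0598  0.012 ] [ 0.5182 -0.3651  0.012 ]
yaw of +y 100.10860081000051 0.31336440448781033
```

```bash
python3 -m inch '[[33,-35,0,-70,6],[33,-35,0,-70,6],[33,-35,0,-70,6],[33,-35,0,-70,6],[33,-35,0,-70,6],[33,-35,0,-70,6],[33,-35,0,-70,6],[33,-35,0,-70,6],[33,-35,0,-70,6],[33,-35,0,-70,6]]'
```

```text
time_s: 1.08
position: [0.4559, 0.2968, 0.2227]
tcp_rot: [[-0.069, 0.998, 0.0], [0.998, 0.069, 0.0], [0.0, 0.0, -1.0]]
force: [0.3, 0.2, -0.1]
opening: 0.691
grasp_force: 0.0
```

```bash
python3 -m inch '[[9,-56,0,-30,6],[9,-56,0,-30,6],[9,-56,0,-30,6],[9,-56,0,-30,6],[9,-56,0,-30,6],[9,-56,0,-30,6],[9,-56,0,-30,6],[9,-56,0,-30,6],[9,-56,0,-30,6],[9,-56,0,-30,6]]'; python3 -m inch '[[2.5,-15,0,0,6],[2.5,-15,0,0,6],[2.5,-15,0,0,6],[2.5,-15,0,0,6],[2.5,-15,0,0,6],[2.5,-15,0,0,6],[2.5,-15,0,0,6]]'
python3 - <<'E'
from h import *
s=readout.read_state();c=cams.capture('wrist');cv2.imwrite('pics/w1.png',c['image'])
print(s['position'],s['tcp_rot'][:,1],s['joint_positions'])
E
```

```text
time_s: 1.92
position: [0.5208, -0.115, 0.2226]
tcp_rot: [[0.434, 0.901, 0.0], [0.901, -0.434, 0.0], [0.0, 0.0, -1.0]]
force: [0.1, -0.1, 0.4]
opening: 0.687
grasp_force: 0.0
time_s: 2.5
position: [0.5452, -0.262, 0.2221]
tcp_rot: [[0.434, 0.901, -0.001], [0.901, -0.434, 0.002], [0.001, -0.002, -1.0]]
force: [0.2, 0.4, 0.8]
opening: 0.691
grasp_force: 0.0
[ 0.54524859 -0.26201221  0.22208096] [ 0.90104023 -0.43373139 -0.00189258] [-3.62537115e+01  2.87378142e+01  8.50195653e+01  3.09060014e-02
  6.63581970e+01 -1.05614407e+01]
```

View pics/w1.png

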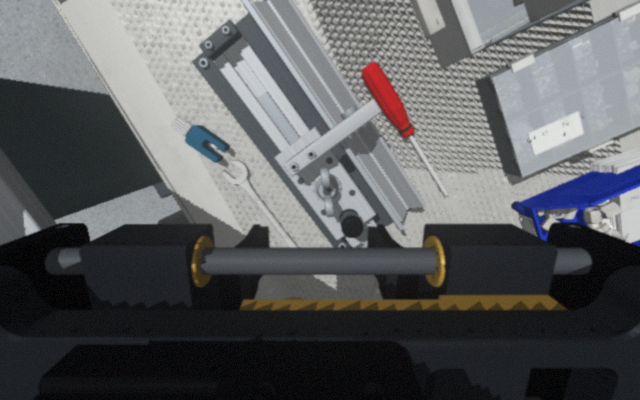

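The wrist view shows the carriage well: nut about (327,188), knob about (350,222), arm and stop post at (310,150). Enlarging for the wing angle.

```bash
python3 - <<'E'
import cv2
a=cv2.imread('pics/w1.png')[150:250,280:380]
cv2.imwrite('pics/w1c.png',cv2.resize(a,(600,600),interpolation=cv2.INTER_CUBIC))
E
```

```text
(no output)
```

View pics/w1c.png

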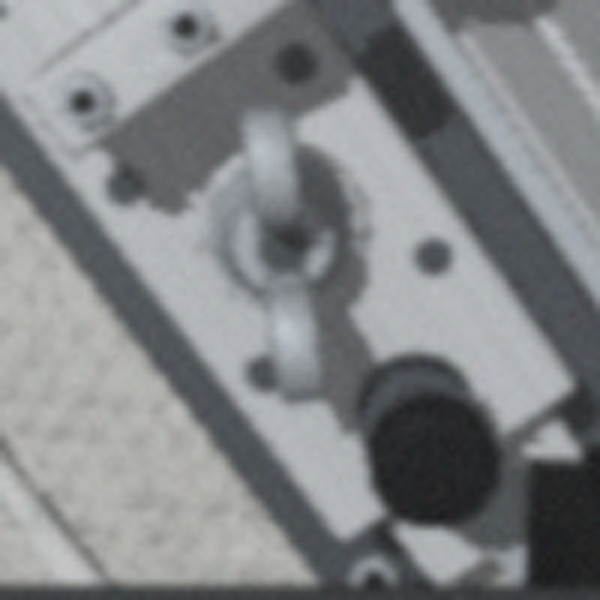

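In the crop the wing tips are at (265,118) and (300,388), the knob top at (435,455), and the carriage's right top edge runs from (355,80) to (580,385).

```bash
python3 - <<'E'
from h import *
s=readout.read_state();c=cams.capture('wrist')
W=lambda u,v,z:onz(c,(280+u/6,150+v/6),z,s)
a,b=W(265,118,.087),W(300,388,.087);d=b-a
print('tips',a,b,np.linalg.norm(d),'mid',(a+b)/2,'yaw',np.degrees(np.arctan2(d[1],d[0])))
k=W(435,455,.087);print('knob',k)
p,q=W(355,80,.048),W(580,385,.048);e=p-q
y=np.degrees(np.arctan2(e[1],e[0]));print('rail yaw',y,np.linalg.norm(e))
y=np.radians(y);print('nut from knob',k[:2]+.048*np.array([np.cos(y),np.sin(y)]))
E
```

```text
tips [ 0.562 -0.243  0.087] [ 0.5466 -0.2904  0.087 ] 0.04983894059869253 mid [ 0.5543 -0.2667  0.087 ] yaw -107.99869497302164
knob [ 0.5635 -0.3128  0.087 ]
rail yaw 101.43849421677935 0.07866237982669987
nut from knob [ 0.55398084 -0.26575337]
```

```bash
python3 -m inch '[[0.9,-0.4,0,7.5,4],[0.9,-0.4,-4,7.5,4],[0.9,-0.4,-8,7.5,4],[0.9,-0.4,-10.5,7.5,4],[0.9,-0.4,-12.5,7.5,4],[0.9,-0.4,-12.5,7.5,4]]'
python3 - <<'E'
from h import *
s=readout.read_state();c=cams.capture('wrist');cv2.imwrite('pics/w2.png',cv2.resize(c['image'][150:300,220:420],(800,600),interpolation=cv2.INTER_CUBIC))
print(s['position'],s['tcp_rot'][:,1],s['opening'])
E
```

```text
time_s: 3.1
position: [0.552, -0.2631, 0.0933]
tcp_rot: [[0.31, 0.951, -0.008], [0.951, -0.31, 0.006], [0.003, -0.009, -1.0]]
force: [-0.6, -0.3, -1.1]
opening: 0.468
grasp_force: 0.0
[ 0.55204839 -0.26309656  0.09334681] [ 0.95065017 -0.31012107 -0.00944343] 0.46824642069169964
```

View pics/w2.png

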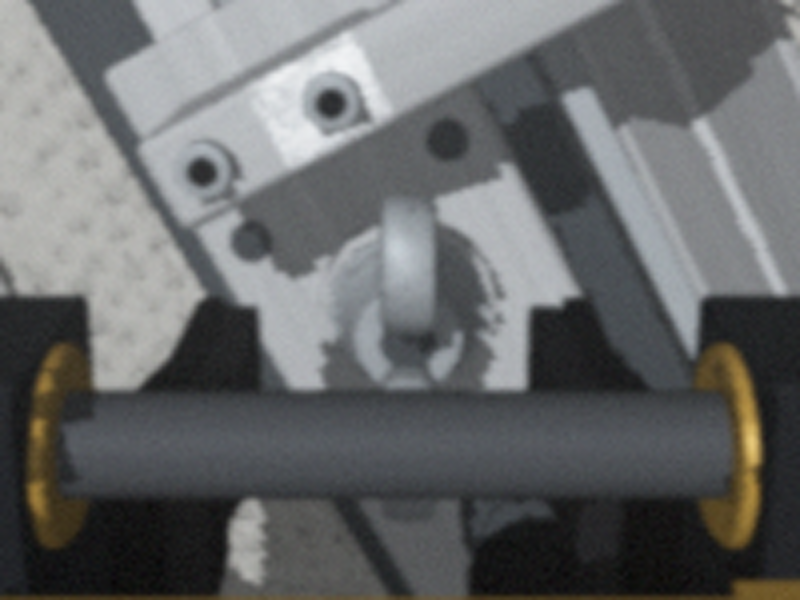

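Wings are upright in the image, centred at crop column ~409; fingers centred on ~395; stud about (412,340), far wing tip (408,200).

```bash
python3 - <<'E'
from h import *
s=readout.read_state();c=cams.capture('wrist')
W=lambda u,v,z:onz(c,(220+u/4,150+v/4),z,s)
print(s['position']);t=W(408,200,.088);print('tip',t,W(415,340,.078),W(415,340,.084))
w=s['tcp_rot'][:,0];print('nut from tip',t-.028*w,w)
E
```

```text
[ 0.55348233 -0.26422508  0.09566087]
tip [ 0.5638 -0.2424  0.088 ] [ 0.5568 -0.2684  0.078 ] [ 0.5574 -0.2661  0.084 ]
nut from tip [ 0.55510935 -0.26901709  0.08794668] [0.31038042 0.95061052 0.0019042 ]
```

```bash
python3 -m inch '[[0.2,-0.35,-1.5,0,4],[0.2,-0.35,-3.4,0,4],[0.2,-0.35,-3.4,0,4],[0.2,-0.35,-3.4,0,0.4],[0.2,-0.35,-3.4,0,0.4],[0.2,-0.35,-3.4,0,0.4],[0.2,-0.35,-3.4,0,0.4],[0.2,-0.35,-3.4,0,0.4],[0.2,-0.35,-3.4,0,0.4]]'
```

```text
time_s: 3.95
position: [0.5529, -0.2688, 0.0648]
tcp_rot: [[0.311, 0.95, -0.008], [0.951, -0.311, 0.003], [0.0, -0.009, -1.0]]
force: [-8.7, 1.3, 6.7]
opening: 0.216
grasp_force: 29.9
```

```bash
python3 -m inch '[[0.1,0,0,0,3],[0.2,0,0,0,3],[0.2,0,1.2,0,3],[0.2,0,1.2,0,3],[0.2,0,1.2,0,0.4],[0.2,0,1.2,0,0.4],[0.2,0,1.2,0,0.4],[0.2,0,1.2,0,0.4],[0.2,0,1.2,0,0.4]]'
```

```text
time_s: 4.7
position: [0.5531, -0.2678, 0.0748]
tcp_rot: [[0.31, 0.951, -0.013], [0.951, -0.31, 0.006], [0.001, -0.014, -1.0]]
force: [-11.8, 1.3, 7.6]
opening: 0.102
grasp_force: 30.0
```

```bash
python3 -m inch '[[-0.3,0.1,0,0,0.4],[-0.3,0.1,0,0,0.4],[-0.3,0.1,0,7,0.4],[-0.3,0.1,0,14,0.4],[-0.3,0.1,0,21,0.4],[-0.3,0.1,0,21,0.4]]'
```

```text
time_s: 5.2
position: [0.5529, -0.2678, 0.0748]
tcp_rot: [[-0.054, 0.999, -0.007], [0.999, 0.054, 0.004], [0.004, -0.007, -1.0]]
force: [-7.4, 1.8, 3.6]
opening: 0.097
grasp_force: 30.0
```

```bash
python3 -m inch '[[-0.4,0.1,0,7,0.4],[-0.4,0.1,0,14,0.4],[-0.4,0.1,0,21,0.4],[-0.4,0.1,0,28,0.4],[-0.4,0.1,0,35,0.4],[-0.4,0.1,0,42,0.4],[-0.4,0.1,0,49,0.4],[-0.4,0.1,0,56,0.4],[-0.4,0.1,0,63,0.4],[-0.4,0.1,0,70,0.4]]'; python3 -m inch '[[0,0,0,7,0.4],[0,0,0,14,0.4],[0,0,0,21,0.4],[0,0,0,28,0.4],[0,0,0,35,0.4],[0,0,0,42,0.4],[0,0,0,49,0.4],[0,0,0,52,0.4],[0,0,0,52,0.4]]'; python3 -c "
from h import *
s=readout.read_state();print(s['joint_positions'],s['moment'],np.degrees(np.arctan2(s['tcp_rot'][1,1],s['tcp_rot'][0,1])))"
```

```text
time_s: 6.03
position: [0.5522, -0.2682, 0.0748]
tcp_rot: [[-0.957, 0.29, 0.0], [0.29, 0.957, 0.0], [-0.0, 0.0, -1.0]]
force: [-0.9, -0.2, -0.9]
opening: 0.099
grasp_force: 30.0
time_s: 6.78
position: [0.5523, -0.2687, 0.0748]
tcp_rot: [[-0.821, -0.571, 0.001], [-0.571, 0.821, -0.001], [-0.0, -0.001, -1.0]]
force: [-0.1, -0.5, -3.4]
opening: 0.096
grasp_force: 30.0
[-3.63551585e+01  4.03945224e+01  9.02576749e+01 -6.69782328e-03
  4.93053993e+01 -1.61197193e+02] [-0.19606669  0.10940679 -0.00501419] 124.84639703580535
```

```bash
python3 -m inch '[[-0.04,0.2,0,0,0.4],[-0.09,0.5,0,0,0.4],[-0.14,0.8,0,0,0.4],[-0.19,1.1,0,0,0.4],[-0.25,1.4,0,0,0.4],[-0.3,1.7,0,0,0.4],[-0.36,2,0,0,0.4]]'
```

```text
time_s: 7.37
position: [0.5491, -0.2504, 0.0749]
tcp_rot: [[-0.821, -0.57, 0.002], [-0.57, 0.821, -0.004], [0.001, -0.004, -1.0]]
force: [-0.5, -6.5, -7.1]
opening: 0.092
grasp_force: 30.0
```

```bash
python3 -m inch '[[-0.04,0.25,0,1,0.4],[-0.09,0.5,0,2,0.4],[-0.13,0.75,0,2,0.4],[-0.18,1.0,0,2,0.4],[-0.22,1.25,0,2,0.4],[-0.26,1.5,0,2,0.4],[-0.31,1.75,0,2,0.4],[-0.36,2,0,2,0.4]]'; python3 -m inch '[[-0.04,0.25,0,0,0.4],[-0.09,0.5,0,0,0.4],[-0.13,0.75,0,0,0.4],[-0.18,1.0,0,0,0.4],[-0.22,1.25,0,0,0.4],[-0.26,1.5,0,0,0.4]]'
```

```text
time_s: 8.03
position: [0.5455, -0.2302, 0.0748]
tcp_rot: [[-0.801, -0.598, 0.002], [-0.598, 0.801, -0.003], [0.001, -0.004, -1.0]]
force: [0.6, -6.3, -7.6]
opening: 0.097
grasp_force: 30.0
time_s: 8.53
position: [0.5428, -0.2151, 0.0748]
tcp_rot: [[-0.801, -0.598, 0.002], [-0.598, 0.801, -0.003], [0.001, -0.003, -1.0]]
force: [-1.0, -5.2, -7.4]
opening: 0.097
grasp_force: 30.0
```

```bash
python3 -m inch '[[-0.04,0.25,0,0,0.4],[-0.09,0.5,0,0,0.4],[-0.13,0.75,0,0,0.4],[-0.18,1.0,0,0,0.4]]'
```

```text
time_s: 8.87
position: [0.5418, -0.2084, 0.0749]
tcp_rot: [[-0.799, -0.601, 0.003], [-0.601, 0.799, -0.01], [0.003, -0.01, -1.0]]
force: [-1.9, -20.4, -14.6]
opening: 0.1
grasp_force: 30.0
```

```bash
python3 -m inch '[[-0.04,0.25,0,0,0.4],[-0.09,0.5,0,0,0.4],[-0.13,0.75,0,0,0.4],[-0.18,1.0,0,0,0.4]]'
```

```text
time_s: 9.2
position: [0.5419, -0.2073, 0.0751]
tcp_rot: [[-0.797, -0.604, 0.008], [-0.604, 0.797, -0.024], [0.008, -0.024, -1.0]]
force: [-4.7, -42.6, -24.3]
opening: 0.096
grasp_force: 30.0
```

The carriage has come up against a stop after about 62 mm, so the pin should be in. I'll relax the pull and check the knob.

```bash
python3 -m inch '[[0.13,-0.7,0,0,0.4],[0.25,-1.35,0,0,0.4],[0.25,-1.35,0,0,0.4],[0.25,-1.35,0,0,0.4]]'
python3 - <<'E'
from h import *
t=cams.capture('side')['image'];cv2.imwrite('pics/s2.png',cv2.resize(t[150:300,240:400],(640,600),interpolation=cv2.INTER_CUBIC))
E
```

```text
time_s: 9.53
position: [0.5418, -0.2089, 0.075]
tcp_rot: [[-0.801, -0.599, 0.002], [-0.599, 0.801, -0.004], [0.001, -0.004, -1.0]]
force: [0.8, -9.1, -11.0]
opening: 0.098
grasp_force: 30.0
```

View pics/s2.png

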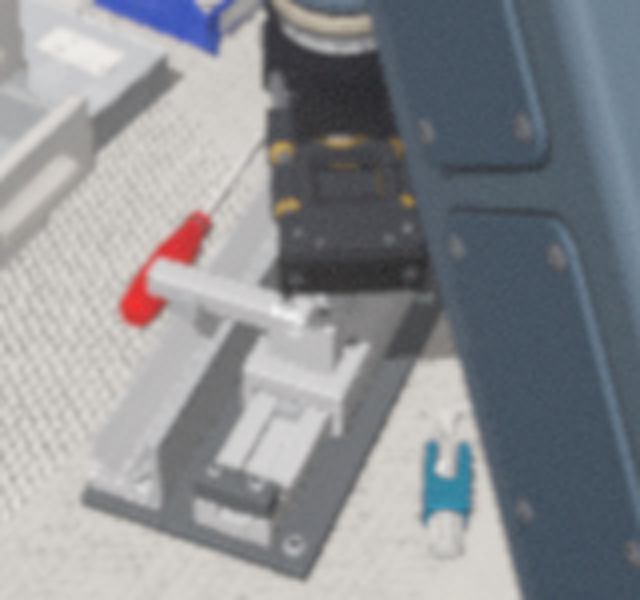

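The gauge is still in place, with the carriage well clear of the end block (crop 235,490 against the carriage front at 290,390). The arm hides the knob, so I'll test for the notch by pushing back gently.

```bash
python3 -m inch '[[0.09,-0.5,0,0,0.4],[0.18,-1.0,0,0,0.4],[0.22,-1.2,0,0,0.4],[0.22,-1.2,0,0,0.4]]'
```

```text
time_s: 9.92
position: [0.5423, -0.2133, 0.0749]
tcp_rot: [[-0.802, -0.597, -0.003], [-0.597, 0.802, 0.009], [-0.003, 0.009, -1.0]]
force: [2.9, 10.3, -6.0]
opening: 0.101
grasp_force: 30.0
```

```bash
python3 -m inch '[[0.09,-0.5,0,0,0.4],[0.09,-0.5,0,0,0.4],[0.09,-0.5,0,0,0.4]]'
```

```text
time_s: 10.17
position: [0.5423, -0.2138, 0.0749]
tcp_rot: [[-0.802, -0.597, -0.005], [-0.597, 0.802, 0.016], [-0.006, 0.016, -1.0]]
force: [4.8, 19.3, -0.6]
opening: 0.099
grasp_force: 30.0
```

The carriage is held both ways, so the pin is in the notch. Now centre it and tighten.

```bash
python3 -m inch '[[-0.1,0.6,0,0,0.4],[-0.2,1.15,0,0,0.4],[-0.2,1.15,0,-7,0.4],[-0.2,1.15,0,-14,0.4],[-0.2,1.15,0,-21,0.4],[-0.2,1.15,0,-28,0.4],[-0.2,1.15,0,-35,0.4],[-0.2,1.15,0,-42,0.4],[-0.2,1.15,0,-49,0.4],[-0.2,1.15,0,-56,0.4]]'; python3 -m inch '[[0,0,0,-7,0.4],[0,0,0,-14,0.4],[0,0,0,-21,0.4],[0,0,0,-28,0.4],[0,0,0,-35,0.4],[0,0,0,-42,0.4],[0,0,0,-49,0.4],[0,0,0,-56,0.4],[0,0,0,-63,0.4],[0,0,0,-70,0.4]]'; python3 -c "
from h import *
s=readout.read_state();print(s['moment'],np.degrees(np.arctan2(s['tcp_rot'][1,1],s['tcp_rot'][0,1])))"
```

```text
time_s: 11.0
position: [0.5418, -0.2096, 0.075]
tcp_rot: [[-0.942, 0.335, -0.001], [0.335, 0.942, 0.004], [0.003, 0.004, -1.0]]
force: [3.2, 5.5, -8.0]
opening: 0.097
grasp_force: 30.0
time_s: 11.83
position: [0.5422, -0.2093, 0.075]
tcp_rot: [[-0.008, 1.0, -0.0], [1.0, 0.008, 0.004], [0.004, -0.0, -1.0]]
force: [4.4, 6.6, -8.8]
opening: 0.094
grasp_force: 30.0
[ 1.05179692 -0.74284432  0.16396954] 0.43590577397587754
```

```bash
python3 -m inch '[[0,0,0,-6,0.4],[0,0,0,-12,0.4],[0,0,0,-16,0.4],[0,0,0,-19,0.4],[0,0,0,-19,0.4]]'; python3 -c "
from h import *
s=readout.read_state();print(s['moment'],np.degrees(np.arctan2(s['tcp_rot'][1,1],s['tcp_rot'][0,1])))"
```

```text
time_s: 12.25
position: [0.5423, -0.2093, 0.075]
tcp_rot: [[0.315, 0.949, -0.0], [0.949, -0.315, 0.004], [0.004, -0.001, -1.0]]
force: [4.5, 6.3, -7.8]
opening: 0.1
grasp_force: 30.0
[ 0.96613176 -0.73648881  0.03285106] -18.338441195436573
```

```bash
python3 -m inch '[[0,0,0,-3,0.4],[0,0,0,-6,0.4],[0,0,0,-6,0.4],[0,0,0,-6,0.4]]'; python3 -c "
from h import *
s=readout.read_state();print(s['moment'],np.degrees(np.arctan2(s['tcp_rot'][1,1],s['tcp_rot'][0,1])))"
```

```text
time_s: 12.58
position: [0.5424, -0.2093, 0.0751]
tcp_rot: [[0.411, 0.912, 0.0], [0.912, -0.411, 0.004], [0.004, -0.002, -1.0]]
force: [4.5, 6.3, -8.9]
opening: 0.095
grasp_force: 30.0
[ 0.98319018 -0.69868821  0.02456832] -24.25704586405645
```

```bash
python3 -m inch '[[0,0,0,-3,0.4],[0,0,0,-6,0.4],[0,0,0,-9,0.4],[0,0,0,-12,0.4],[0,0,0,-12,0.4]]'; python3 -c "
from h import *
s=readout.read_state();print(s['moment'],s['tau'],np.degrees(np.arctan2(s['tcp_rot'][1,1],s['tcp_rot'][0,1])))"
```

```text
time_s: 13.0
position: [0.5422, -0.2098, 0.0751]
tcp_rot: [[0.589, 0.808, -0.001], [0.808, -0.589, 0.003], [0.002, -0.002, -1.0]]
force: [4.4, 5.3, -8.2]
opening: 0.123
grasp_force: 34.2
[ 0.89327393 -0.62313066  0.77266925] [ -4.75153953 -48.37955475 -12.77197033  -0.88523375   0.14244072
   1.04329292] -36.11265631702652
```

The stop is reached: the moment about z rose to 0.77 N m and the wings began prising the pads apart. I'll ease the twist, let go and lift.

```bash
python3 -m inch '[[-0.2,-0.3,0,4,0.4],[-0.2,-0.3,0,4,0.4],[-0.2,-0.3,0,4,3.6],[-0.2,-0.3,0,4,3.6],[-0.2,-0.3,0,4,3.6],[-0.2,-0.3,3,4,3.6],[-0.2,-0.3,7,4,3.6],[-0.2,-0.3,11,4,3.6]]'; python3 -m inch '[[-2,4,3,5,3.6],[-4,8,3,5,3.6],[-4,8,3,5,3.6],[-4,8,3,5,3.6]]'
python3 - <<'E'
from h import *
s=readout.read_state();c=cams.capture('top')['image'];w=cams.capture('wrist')['image'];d=cams.capture('side')['image']
print(s['position'],s['force'])
r=lambda i,y,x:cv2.resize(i[y:y+110,x:x+150],(400,293),interpolation=cv2.INTER_CUBIC)
o=np.zeros((586,800,3),np.uint8)
o[:293,:400]=r(c,160,235);o[:293,400:]=r(d,165,250);o[293:,:]=cv2.resize(w[100:260,100:536],(800,293))
cv2.imwrite('pics/f.png',o);cv2.imwrite('pics/wf.png',w)
E
```

```text
time_s: 13.67
position: [0.5391, -0.2155, 0.1865]
tcp_rot: [[0.533, 0.846, -0.002], [0.846, -0.533, 0.001], [-0.001, -0.003, -1.0]]
force: [1.0, -0.5, -0.6]
opening: 0.4
grasp_force: 0.0
time_s: 14.0
position: [0.4977, -0.1326, 0.217]
tcp_rot: [[0.455, 0.89, -0.001], [0.89, -0.455, 0.0], [0.0, -0.001, -1.0]]
force: [0.3, -0.3, 0.1]
opening: 0.411
grasp_force: 0.0
[ 0.49767102 -0.13257705  0.21702952] [ 0.26344526 -0.25087323  0.14646893]
```

View pics/f.png

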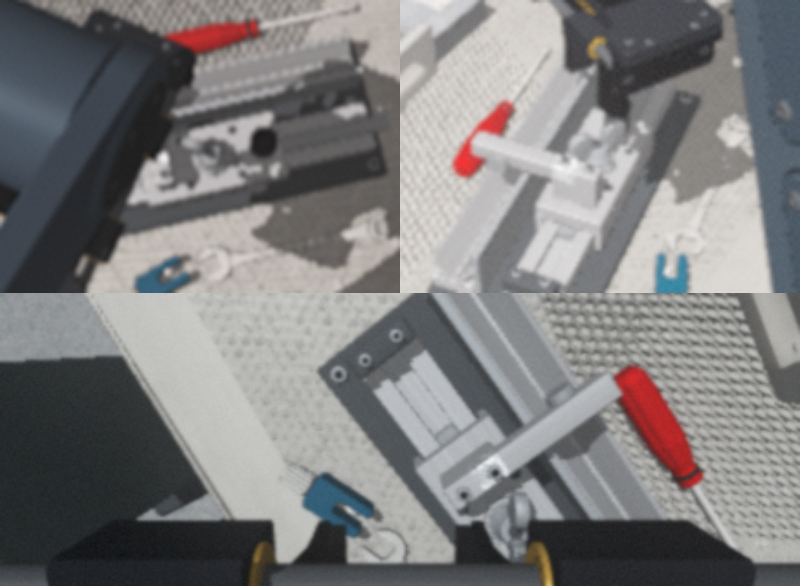

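The carriage has moved up, the nut is clamped and free of the gripper, and the screwdriver, cutter and spanner are where they were. Handing in.

```bash
python3 -m inch '[[0,0,0,0,3.6],[0,0,0,0,3.6],[0,0,0,0,3.6]]'; python3 -c "
from rig import bot;print(bot.hand_in())"
```

```text
time_s: 14.4
position: [0.5004, -0.1363, 0.215]
tcp_rot: [[0.458, 0.889, -0.001], [0.889, -0.458, 0.0], [-0.0, -0.001, -1.0]]
force: [-0.1, 0.1, -0.5]
opening: 0.415
grasp_force: 0.0
the job is handed in; nothing more can be done
None
```

I handed the job in at 14.4 s; no verdict came back. The carriage slid about 62 mm and stopped when pushed either way, so the pin is in its notch (I couldn't see the knob drop). The wing nut is tight against its stop and released, and the screwdriver, tube cutter and spanner showed no visible shift (the pressure dial was partly in shadow).

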